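# Find the heavier objective under the dust cover and present it

## Robot

A 7-joint arm with a two-finger parallel gripper is mounted at the origin on a cart in front of the work surface, level with it; the furniture and walls round the work are solid. World frame = base frame: x ahead of the robot, y to its left, z up, the work surface at z = 0. Lengths are in m, angles in rad, forces in N, time in s.
With the tool pointing down it reaches from about 0.4 to 0.925 m from the base axis. Payload 4.1 kg.
Tool frame: the origin (TCP) lies at the very end of the fingers, on their centre line; the grasp point (between the pads) lies 19 mm behind it (r.tcp_to_grasp is the distance from the TCP to the grasp point, in m); z points along the fingers, y is the line along which they close (so a half turn about z gives the same grasp; the last joint's range is limited). The gripper opens to 85 mm and grips with 20 to 120 N. Pads are 22 mm wide; open, the fingers measure 114 mm over their backs; the gripper's body (76 mm by 85 mm) begins 54 mm behind the grasp point. The pads swing forward as they close: fully open they stand 13 mm farther back than shut.
Start: joints at [1.059, 0.398, 0.045, 1.537, -0.019, 1.207, -0.051], TCP at [0.261, -0.595, 0.231] pointing down, gripper open.
Joint ranges: [-2.82, 2.82], [-0.49, 2.23], [-1.37, 1.46], [0, 2.46], [-1.36, 4.5], [0.23, 2], [-2.94, 2.94]. Speed limits (rad/s): [2.57, 2.57, 3.14, 3.14, 3.14, 3.14, 3.14].

## Interface

Orientations are given as a unit quaternion [x, y, z, w].
In Python, from cell import r, imaging gives the robot as it stands. Calls block until the motion is done:
- r.reach(position, orientation): joint-space move of the TCP to a pose.
- r.move_l(position, rot=None, rate=0.15, stop_force=None): straight line of the TCP; rot=None keeps the orientation; rate is the mean speed in m/s. With stop_force (N) it stops when the force on the tool has changed by that much, and returns True; else False.
- r.move_joints(angles): joint-space move.
- r.set_gripper(opening, strength=None): opening from 0.0 (shut) to 1.0 (fully open); strength is the grip in N (None keeps the last); returns when the fingers have stopped.
- r.hold(seconds).
- r.ik(position, orientation): joint angles nearest the present ones, or None.
- imaging.capture(name): name is "scene" or "top" or "wrist"; returns the picture (420x560x3 uint8, red, green, blue); there is no depth.
- imaging.camera_model(name): a dict with "mtx" (3x3 intrinsics, pixels), "view" (4x4, takes a point from world to camera coordinates); the wrist camera has in their place "mount" (4x4, takes a point from camera to tool coordinates, whose origin is the TCP and whose axes are the flange's). Camera axes: x right, y up, looking along -z (the intrinsics and any distortion apply to the point x, -y, -z); pixel columns grow to the right and rows downward; lengths in m; the calibration is good to about 2 mm. The wrist camera is an equidistant fisheye: a pixel r from the principal point sees the ray r / f radians off the axis. A picture is of the moment at which its call begins: read the wrist's pose just before it. camera_model takes no time and is no camera call.
A pose or a line that the arm cannot do raises r.MotionError and nothing moves.
- r.finish_job(): hands the job in; it is judged then, once.
Readings, each from a call of its own:
- r.current_time_s(): time.
- r.current_joint_positions(): joint angles.
- r.current_dq(): joint speeds.
- r.current_joint_torque(): joint torques, N m.
- r.current_tool_pos(): TCP position.
- r.current_tool_rot(): TCP orientation.
- r.current_wrist_force(): force on the tool from outside, world axes, zero at the start.
- r.current_ft_torque(): the same for the moment, N m.
- r.current_grip_width(): opening from 0.0 (shut) to 1.0 (fully open).
- r.current_grasp_force(): force on a finger pad.
Only numpy, scipy, OpenCV 4.12 (cv2) and the standard library are available. Lean on these libraries where they do the work, as an engineer would, in place of code of your own. Each camera call takes 0.05 s, during which the arm holds its last target. There are 200 camera calls.

## Task

Lift the white dust cover off the storage stand by its black knob and set it down upright on the bench beside the stand. Lift one of the two look-alike white cases with blue caps out, feel its weight and stand it upright on the bench, then lift out the other; the heavier holds the objective that is wanted, the other only a light spacer. Finish while holding the heavier case upright and still, its underside about 12 cm above the middle of the red log book, with the lighter one left standing upright on the bare bench or in a nest, and the petri dish, timer and filter cube left alone.

Things in the scene. Friction and masses are not known exactly. Their poses are not given: they have to be found in the camera images.
- stand: fixed storage stand: aluminium base plate 92 (x) x 186 (y) x 8 mm, on it a grey block 58 x 146 mm whose top is 18 mm above the bench. Origin: centre of the underside, on the bench, z up. Two round nests in the block, 46 mm across, 10 mm deep (floor 8 mm above the bench), at x = 0, y = +45 and -45 mm of this frame
- cover: loose white dust cover over the cases: box open below, 70 (x) x 158 (y) x 76 mm tall, 3 mm walls, 0.16 kg. Origin: centre of the lower rim, z up; starts on the base plate, rim 8 mm above the bench, aligned with the stand. Black knob on its z axis: stem 16 mm, round head 26 mm across from 88 to 112 mm above the origin. Must rise 70 mm to clear the cases
- case_1: one of two look-alike opaque screw cases: white upright cylinder with a thin grey ring low down and a blue ribbed cap (fixed on), 40 mm across all the way, 64 mm tall. Origin: centre of the underside, z up; yaw does not matter. Starts under the cover in a nest, underside 8 mm above the bench. Either may be the heavier: one weighs 0.17-0.21 kg, the other 0.38-0.52 kg, the insert inside (2 mm play) included
- case_2: one of two look-alike opaque screw cases: white upright cylinder with a thin grey ring low down and a blue ribbed cap (fixed on), 40 mm across all the way, 64 mm tall. Origin: centre of the underside, z up; yaw does not matter. Starts under the cover in a nest, underside 8 mm above the bench. Either may be the heavier: one weighs 0.17-0.21 kg, the other 0.38-0.52 kg, the insert inside (2 mm play) included
- log_book: red log book, flat and fixed, 148 (x) x 108 (y) x 12 mm. Origin: centre of its underside, z up. The bench between stand and log book, in front of the laptop (world x 0.40 to 0.52, y -0.17 to 0.20 m), is empty: room to set things down
- petri: bystander: petri dish with pink contents, 60 mm across, 15 mm tall, loose, behind the stand. Origin: centre of the underside
- filter_cube: bystander: black filter cube, 34 x 34 x 35 mm, loose, behind the stand. Origin: centre of the underside
- timer: bystander: cream bench timer, 58 x 62 x 18 mm, loose, to the right of the stand. Origin: centre of the underside

How it is judged:
By the outcome, as a careful person would: the job done as asked, in the order asked, and still so for the second after the job is handed in, while the arm keeps its last pose, push and grip.
It also fails if it takes over 72 s, if anything falls off the work surface, if the arm or the gripper's body presses on something with over 40 N, if the wrist force passes 120 N, or if a joint passes its speed limit or range.

## Working session

There is one attempt and no reset: what is moved stays moved. The work goes in short steps, each a Python script; the robot and the scene stay as the last script left them, time stands still between calls to the robot, and variables do not carry over. Pictures are saved under pics/ and viewed, at most 10 in all, crops included, and the job is handed in when it is done.

```bash
ls; mkdir -p pics; python3 - <<'E'
from cell import r, imaging
import cv2,numpy as np
a=imaging.capture("top");b=imaging.capture("scene")
cv2.imwrite("pics/top0.png",a[:,:,::-1]);cv2.imwrite("pics/scene0.png",b[:,:,::-1])
np.set_printoptions(suppress=True,precision=4)
for n in("top","scene","wrist"):print(imaging.camera_model(n))
print(r.current_tool_rot(),r.current_time_s(),r.current_wrist_force())
E
```

```text
pics
{'mtx': array([[461.4624,   0.    , 277.3573],
       [  0.    , 461.4624, 198.8242],
       [  0.    ,   0.    ,   1.    ]]), 'view': array([[-0.0004, -1.    , -0.0022, -0.1234],
       [ 0.9981, -0.0005,  0.0614, -0.577 ],
       [-0.0614, -0.0021,  0.9981, -1.747 ],
       [ 0.    ,  0.    ,  0.    ,  1.    ]])}
{'mtx': array([[420.2224,   0.    , 281.9478],
       [  0.    , 420.2224, 214.5786],
       [  0.    ,   0.    ,   1.    ]]), 'view': array([[ 0.8783, -0.4781,  0.0025, -0.5881],
       [ 0.1937,  0.3605,  0.9124, -0.1202],
       [-0.4371, -0.8009,  0.4092, -1.1263],
       [ 0.    ,  0.    ,  0.    ,  1.    ]])}
{'mtx': array([[325.1923,   0.    , 279.4423],
       [  0.    , 325.1923, 208.6666],
       [  0.    ,   0.    ,   1.    ]]), 'mount': array([[ 0.0002,  0.952 ,  0.3061,  0.0767],
       [ 1.    ,  0.    , -0.0009,  0.    ],
       [-0.0009,  0.3061, -0.952 , -0.142 ],
       [ 0.    ,  0.    ,  0.    ,  1.    ]])}
[ 0.9788  0.205  -0.0002 -0.0008] 0.1 [-0.4403  0.1181 -0.849 ]
```

View pics/top0.png

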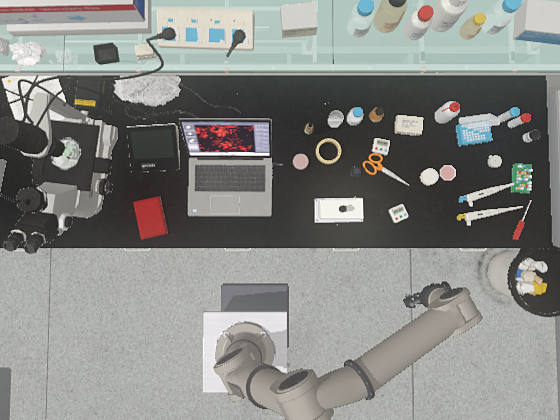

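View pics/scene0.png

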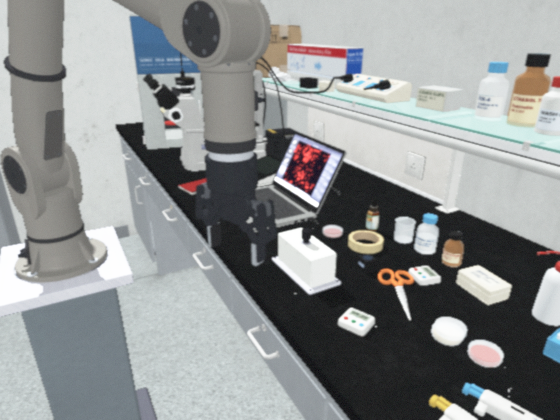

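Top view: the cover is at about (339,210), its knob at (347,209), the timer at (399,212), the petri dish at (300,161), the filter cube at (355,171) and the red book at (150,217). I'll enlarge the stand and the book.

```bash
python3 - <<'E'
import cv2,numpy as np
a=cv2.imread("pics/top0.png")
c=cv2.resize(a[185:245,300:380],None,fx=7,fy=7,interpolation=cv2.INTER_CUBIC)   # 560x420
d=cv2.resize(a[190:245,125:180],None,fx=4,fy=4,interpolation=cv2.INTER_CUBIC)
out=np.zeros((420,790,3),np.uint8);out[:,:560]=c;out[:220,565:785]=d
cv2.imwrite("pics/crop0.png",out)
E
cat > h.py <<'E'
from cell import r, imaging
import numpy as np, cv2
np.set_printoptions(suppress=True,precision=4)
def ray(name,u,v,z):
    m=imaging.camera_model(name);K,V=np.array(m["mtx"]),np.array(m["view"])
    d=np.linalg.inv(K)@[u,v,1];d=V[:3,:3].T@(d*[1,-1,-1]);c=-V[:3,:3].T@V[:3,3]
    return c+d*(z-c[2])/d[2]
def proj(name,p):
    m=imaging.camera_model(name);K,V=np.array(m["mtx"]),np.array(m["view"])
    q=K@((V[:3,:3]@p+V[:3,3])*[1,-1,-1]);return q[:2]/q[2]
def down(yaw): # tool z down, tool y along (sin-ish) : closing axis at angle yaw+90 from world x
    from scipy.spatial.transform import Rotation as R
    return (R.from_euler('z',yaw)*R.from_euler('x',np.pi)).as_quat()
E
```

```text
(no output)
```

View pics/crop0.png

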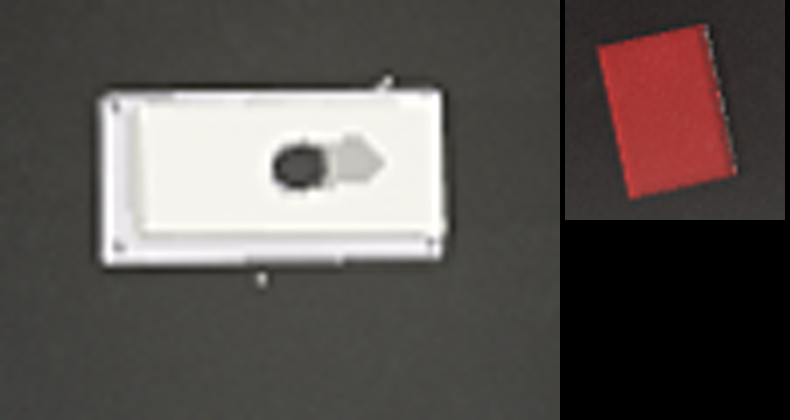

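Crop: the plate corners are at about (101,91), (103,265), (442,258) and (442,90), and the knob head is at (299,167). The book corners are at (598,47), (706,25), (736,174) and (630,198).

```bash
python3 - <<'E'
from h import *
f=lambda x,y:(300+x/7-.43,185+y/7-.43)
P=[ray("top",*f(*p),0.008) for p in [(101,91),(103,265),(442,258),(442,90)]]
print("plate",*P,np.mean(P,0))
T=[ray("top",*f(*p),0.084) for p in [(137,98),(140,236),(445,233),(441,92)]]
print("covertop",*T,np.mean(T,0))
print("knob",ray("top",*f(299,167),0.112))
g=lambda x,y:(125+(x-565)/4-.38,190+y/4-.38)
B=[ray("top",*g(*p),0.012) for p in [(598,47),(706,25),(736,174),(630,198)]]
print("book",*B,np.mean(B,0))
for n,p in [("petri",(300,161)),("cube",(355,171)),("timer",(399,212))]:print(n,ray("top",*p,.015))
c=np.mean(P,0)
print(r.ik([c[0],c[1],.3],down(0)),r.ik([c[0],c[1],.3],down(np.pi/2)),r.ik([c[0],c[1],.3],down(-np.pi/2)))
E
```

```text
plate [ 0.5823 -0.2645  0.008 ] [ 0.4868 -0.2651  0.008 ] [ 0.4906 -0.4506  0.008 ] [ 0.5827 -0.4517  0.008 ] [ 0.5356 -0.358   0.008 ]
covertop [ 0.5737 -0.2775  0.084 ] [ 0.5012 -0.2787  0.084 ] [ 0.5027 -0.4385  0.084 ] [ 0.5768 -0.4373  0.084 ] [ 0.5386 -0.358   0.084 ]
knob [ 0.5362 -0.3584  0.112 ]
book [0.5678 0.4308 0.012 ] [0.5889 0.3275 0.012 ] [0.4462 0.2966 0.012 ] [0.4234 0.3975 0.012 ] [0.5065 0.3631 0.012 ]
petri [ 0.7229 -0.2108  0.015 ]
cube [ 0.684 -0.422  0.015]
timer [ 0.5264 -0.5884  0.015 ]
[ 0.5391  0.3488 -0.0221  1.4543  0.0078  1.3386 -1.0543] [ 0.7325  0.3592 -0.2859  1.4483  0.1018  1.3486  0.4415] [ 0.3546  0.3555  0.2295  1.4599 -0.0815  1.3355 -2.5524]
```

```bash
python3 - <<'E'
from h import *
q=down(np.pi/2+.01)
for p in [(.537,-.358,.25),(.537,-.358,.09),(.45,-.07,.25),(.45,-.07,.08),(.445,.12,.25),(.445,.12,.03),(.507,.363,.3),(.507,.363,.15)]:
    print(p,r.ik(p,q))
r.reach([.537,-.358,.2],q); print(r.current_time_s())
a=imaging.capture("wrist");cv2.imwrite("pics/w1.png",a[:,:,::-1])
f0=r.current_wrist_force()
print(r.move_l([.537,-.358,.091],stop_force=15),r.current_tool_pos())
r.set_gripper(0.0,strength=50);print(r.current_grip_width(),r.current_grasp_force(),r.current_wrist_force())
print(r.move_l([.537,-.358,.12],rate=.06,stop_force=15),r.current_tool_pos(),f0,r.current_wrist_force(),r.current_grip_width(),r.current_time_s())
b=imaging.capture("scene");cv2.imwrite("pics/s1.png",cv2.resize(b[150:350,150:420],None,fx=2.5,fy=2.5)[:,:,::-1])
E
```

```text
(0.537, -0.358, 0.25) [ 0.7337  0.3885 -0.2877  1.5169  0.1134  1.2526  0.4407]
(0.537, -0.358, 0.09) [ 0.721   0.5305 -0.2716  1.6789  0.167   0.955   0.3982]
(0.45, -0.07, 0.25) [ 0.5507  0.0463 -0.5039  1.9406  0.0244  1.1605  0.0475]
(0.45, -0.07, 0.08) [ 0.4915  0.269  -0.4886  2.1302  0.1782  0.7806 -0.0994]
(0.445, 0.12, 0.25) [ 0.456   0.0806 -0.8489  1.9233  0.0658  1.1658 -0.4073]
(0.445, 0.12, 0.03) [ 0.4421  0.4961 -0.9591  2.1425  0.5823  0.7874 -0.8804]
(0.507, 0.363, 0.3) [ 0.0926  0.5121 -1.1459  1.4861  0.4669  1.4429 -1.0536]
(0.507, 0.363, 0.15) [-0.0452  0.5604 -0.8973  1.6739  0.4747  1.1407 -1.0616]
1.4667
False [ 0.5377 -0.3586  0.092 ]
0.28906284700220763 48.89235198497772 [ 0.2976 -0.1397  2.0762]
False [ 0.5369 -0.358   0.1201] [-0.5591 -0.8171  0.2501] [-0.44    0.1701 -1.0659] 0.286844977576726 3.6083
```

View pics/s1.png

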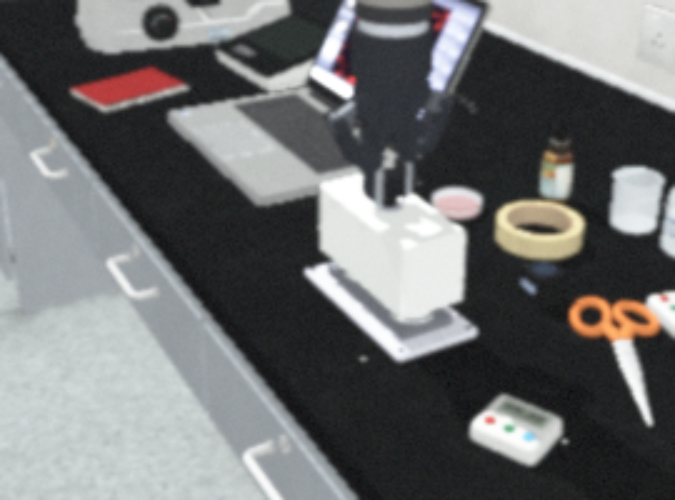

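The cover is clear of the plate and hanging level. I'll carry it over and set it down.

```bash
python3 - <<'E'
from h import *
r.move_l([.537,-.358,.20],rate=.2)
r.move_l([.45,-.07,.20],rate=.25)
r.move_l([.45,-.07,.10],rate=.15)
print(r.move_l([.45,-.07,.078],rate=.03,stop_force=5),r.current_tool_pos(),r.current_wrist_force())
r.set_gripper(0.8); 
r.move_l([.45,-.07,.2],rate=.2)
r.reach([.46,-.355,.24],down(np.pi/2+.01)); print(r.current_time_s())
a=imaging.capture("top")
E1=cv2.resize(a[175:245,240:380],None,fx=4,fy=4,interpolation=cv2.INTER_CUBIC)
p,q=r.current_tool_pos(),r.current_tool_rot();print(p,q)
b=imaging.capture("wrist")
cv2.imwrite("pics/t2.png",np.vstack([E1,b[:320]])[:,:,::-1])
E
```

```text
True [ 0.4502 -0.07    0.0833] [ 0.3107 -0.0867  3.1934]
9.275
[ 0.4609 -0.3524  0.2395] [ 0.7022  0.7119  0.0005 -0.0007]
```

View pics/t2.png

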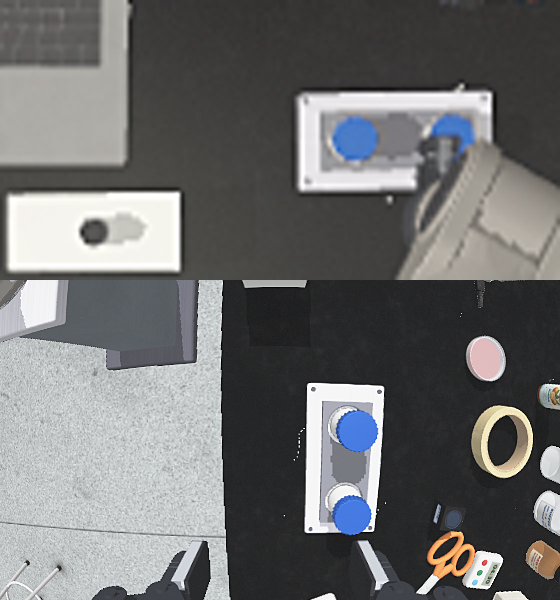

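The cover stands upright on the bench, and both blue caps are visible. In the top crop the left cap is at (355,138) and the right one at (453,137). In the wrist picture they are at (357,150) and (351,235).

```bash
cat >> h.py <<'E'
from scipy.spatial.transform import Rotation as R
def wray(u,v,z,p,q):
    m=imaging.camera_model("wrist");K,M=np.array(m["mtx"]),np.array(m["mount"])
    d=np.array([u-K[0,2],v-K[1,2]]);n=np.hypot(*d);t=n/K[0,0]
    c=np.array([*(d/n*np.sin(t)),np.cos(t)])*[1,-1,-1]
    Rq=R.from_quat(q).as_matrix();o=p+Rq@M[:3,3];w=Rq@M[:3,:3]@c
    return o+w*(z-o[2])/w[2]
E
python3 - <<'E'
from h import *
g=lambda x,y:(240+x/4-.38,175+y/4-.38)
print(ray("top",*g(355,138),.072),ray("top",*g(453,137),.072))
p=np.array([ 0.4609,-0.3524,0.2395]);q=[0.7022,0.7119,0.0005,-0.0007]
print(wray(357,150,.072,p,q),wray(351,235,.072,p,q))
E
```

```text
[ 0.5353 -0.3125  0.072 ] [ 0.5362 -0.4031  0.072 ]
[ 0.5343 -0.3132  0.072 ] [ 0.5349 -0.402   0.072 ]
```

```bash
cat >> h.py <<'E'
Q=down(np.pi/2+.01)
def fz(n=12):
    v=[]
    for _ in range(n): r.hold(.04); v.append(r.current_wrist_force()[2])
    return np.mean(v),np.std(v)
def pick(x,y,z=.031):
    r.reach([x,y,z+.12],Q); r.hold(.3); f0=fz()
    print("down hit",r.move_l([x,y,z],rate=.12,stop_force=15))
    r.set_gripper(0.0,strength=60); w=r.current_grip_width()
    print("lift hit",r.move_l([x,y,z+.12],rate=.1)); r.hold(.4); f1=fz()
    print("w",w,r.current_grip_width(),r.current_grasp_force(),"f",f0,f1,"kg",(f0[0]-f1[0])/9.81,r.current_time_s())
def place(x,y,ztouch=.023):
    r.move_l([x,y,ztouch+.02],rate=.15)
    print("touch",r.move_l([x,y,ztouch-.005],rate=.03,stop_force=5),r.current_tool_pos())
    r.set_gripper(0.8); r.move_l([x,y,.18],rate=.15)
E
python3 - <<'E'
from h import *
pick(.535,-.313)
r.move_l([.535,-.313,.19],rate=.2)
r.move_l([.445,.12,.19],rate=.25)
place(.445,.12)
print(r.current_time_s())
a=imaging.capture("top");b=imaging.capture("scene")
cv2.imwrite("pics/t3.png",np.vstack([cv2.resize(a[175:245,210:380],None,fx=3,fy=3),cv2.resize(b[130:290,150:320],None,fx=3,fy=2)])[:,:,::-1])
E
```

```text
down hit False
lift hit False
w 0.4532714770936148 0.45277758513787136 60.93033570796251 f (np.float64(-0.04154256657632661), np.float64(0.5269051829176213)) (np.float64(-2.02598607835728), np.float64(0.5256178967527408)) kg 0.2022878197534101 14.5083
touch True [0.4449 0.1199 0.0241]
20.1167
```

View pics/t3.png

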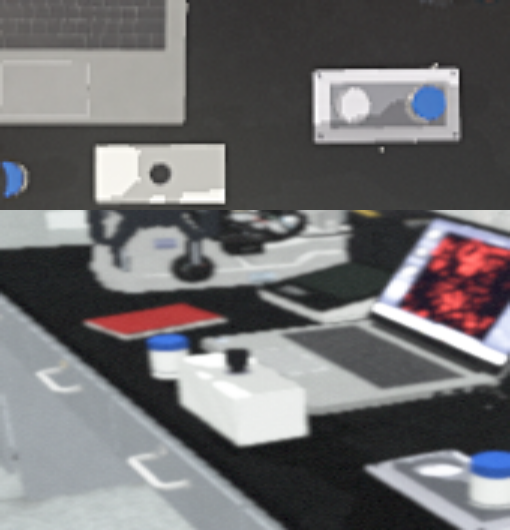

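The first case weighs 0.20 kg, so it is the light one. It stands upright on the bare bench at left, and the cover is upright. Now the second case.

```bash
python3 - <<'E'
from h import *
pick(.5355,-.4025)
r.move_l([.5355,-.4025,.20],rate=.2)
r.move_l([.47,.05,.20],rate=.22)
r.move_l([.5065,.363,.20],rate=.2)
r.move_l([.5065,.363,.154],rate=.08); r.hold(.8)
print(r.current_tool_pos(),r.current_tool_rot(),r.current_grip_width(),fz(),r.current_dq(),r.current_time_s())
b=imaging.capture("scene");a=imaging.capture("top")
cv2.imwrite("pics/s4.png",np.vstack([cv2.resize(b[100:320,90:370],None,fx=2.2,fy=1.8)[:,:616],cv2.resize(a[140:250,110:418],None,fx=2,fy=1.6)])[:,:,::-1])
E
```

```text
down hit False
lift hit False
w 0.45254303273833546 0.4529341842339661 61.45615976303816 f (np.float64(0.01876126300189208), np.float64(0.46814906415123364)) (np.float64(-4.472216326006088), np.float64(0.47467443626704603)) kg 0.4577958806328216 26.7083
[0.5065 0.363  0.154 ] [ 0.7036  0.7106  0.     -0.    ] 0.44950737526697426 (np.float64(-4.736316346440561), np.float64(0.43791444572051547)) [ 0.0003  0.0006 -0.0002  0.0009  0.0013 -0.0011 -0.0014] 33.075
```

View pics/s4.png

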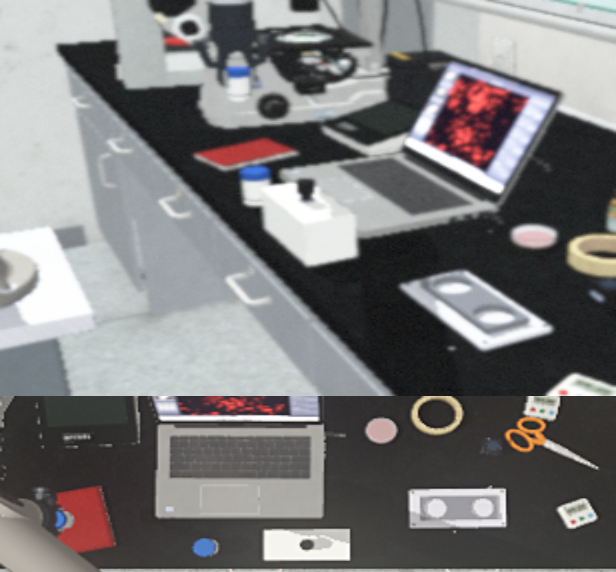

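The second case weighs 0.46 kg and is held upright above the book. The lighter case and the cover are standing on the bench, and the petri dish, timer and filter cube have not moved.

```bash
python3 -c "
from h import *
print(r.finish_job())"
```

```text
the job is handed in; nothing more can be done
None
```

I handed the job in at about 33 s: the arm is holding the heavier case (about 0.46 kg) upright and still, its underside about 12 cm above the middle of the log book, with the lighter one (about 0.20 kg) and the cover upright on the bench and the petri dish, timer and filter cube left alone.

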